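Open the instrument case's dial padlock and hold it up

ROBOT

A 7-joint arm with a two-finger parallel gripper is mounted at the origin on the work surface. World frame = base frame: x ahead of the robot, y to its left, z up, the work surface at z = 0. Lengths are in m, angles in rad, forces in N, time in s.
With the tool pointing down it reaches from about 0.425 to 0.875 m from the base axis. Payload 8.4 kg.
Tool frame: the origin (TCP) lies at the very end of the fingers, on their centre line; the grasp point (between the pads) lies 19 mm behind it; z points along the fingers, y is the direction in which the jaws open and shut (so a half turn about z gives the same grasp; the last joint's range is limited). The gripper opens to 85 mm and grips with 20 to 120 N. Pads are 22 mm wide; open, the fingers measure 114 mm over their backs; the gripper's body (76 mm by 85 mm) begins 54 mm behind the grasp point. The pads swing forward as they close: fully open they stand 13 mm farther back than shut.
Start: joints at [1.147, 0.333, 0.04, 1.465, -0.013, 1.343, -0.059], TCP at [0.207, -0.616, 0.231] pointing down, gripper open.
Joint ranges: [-2.58, 2.58], [-0.38, 2.09], [-1.3, 1.39], [0.25, 2.4], [-1.5, 4.64], [0.08, 2.09], [-2.65, 2.65]. Speed limits (rad/s): [2.22, 2.22, 2.79, 2.79, 3.14, 3.14, 3.14].

INTERFACE

Orientations are given as [roll, pitch, yaw] about the fixed x, y, z axes, in that order (R = Rz(yaw) Ry(pitch) Rx(roll)).
In Python, from cell import r gives the robot as it stands.
- The arm moves only by the tool move_arm, never from a script. Its argument "increments" is text: rows parted by semicolons, each of 7 numbers parted by spaces: the shift along the tool's x, y, z in cm, then the turn, a rotation vector about the tool's x, y, z in degrees, then the finger opening in cm, from 0 to 8.54. A call has 1 to 5 rows; each row is the pose to reach, as a shift and turn from the pose commanded when the call began, along the tool's axes at that moment; what a row does not reach only later rows make up. A row lasts 1/10 s, in which the tool goes at most 50 mm and 8.59 degrees, less where a joint would pass 70% of its speed; a pose out of reach is approached as far as the arm can. A call with a gripper value outside its range is refused whole. The fingers move at their own pace and stop on an object; "force" is the grip in N (left out, the last holds). Time passes only in rows, so rows that repeat a pose let the fingers close. It gives the time, the measured TCP pose, the force and the opening at its end, in the units of the state.
- r.state(): the state, without advancing time (a new reading comes with each control period).
- r.get_image(name): name is "side" or "top"; returns a dict with "pixels" (384x512x3 uint8, blue, green, red), "depth" (384x512 float32, m along the optical axis (not along the pixel's ray), 0 where there is no reading), "vfov" (degrees; the focal length in pixels is half the picture's height over the tangent of half this angle, whatever the lens; pixels are square), "cx", "cy" (the principal point, pixels), "dist_coeffs" ([k1, k2, p1, p2, k3] as OpenCV has them; the pictures are not rectified), "rvec" (rotation vector, rad) and "tvec" (3), from world to camera coordinates, as OpenCV has them. Camera axes: x right, y down, z forward; pixel columns grow to the right and rows downward; lengths in m; the calibration is good to about 2 mm. A picture is of the moment at which its call begins.
- r.close_job(): hands the job in, once; it reports no verdict.
Trained networks look in the newest picture that a camera, given by its name, has taken for a name from the list of things; names that differ only in an ending like _2 or _b are one class to them, and where a whole thing is asked for, a point or a joint stands for the part that bears it (a point fixed in the world has none). Each returns a list of dicts, best first, with "conf" (0 to 1); they miss things now and then, are a little off and sometimes report something else, mostly with a low value. They report only what shows in the picture. A call takes as long as a camera call. They do not tell look-alikes from the thing itself.
- r.find_in(camera, query): "xy" ([column, row] in pixels, amid what is visible of it).
The state is a dict: "t": time; "joint_pos": joint angles; "joint_velocities": joint speeds; "tau": joint torques, N m; "tcp_pos": TCP position; "eef_rot": TCP orientation; "ft_force": force on the tool from outside, world axes, zero at the start; "wrist_torque": the same for the moment, N m; "width": opening from 0.0 (shut) to 1.0 (fully open).
Only numpy, scipy, OpenCV 4.12 (cv2) and the standard library are available. Lean on these libraries where they do the work, as an engineer would, in place of code of your own. Each camera call takes 0.05 s, during which the arm holds its last target.

TASK

Open the dial padlock that lies in the hasp on the instrument case: turn its dial clockwise until the pointer faces the shackle and the notch clicks (the shackle jumps out a little), then pull the shackle fully out while the lock stays in its seat. Take the lock out of its seat and hold it up level and still, dial upward and shackle still fully out, at least 10 cm above the seat; finish while holding it there, and do not disturb the other things on the bench.

Things in the scene. Friction and masses are not known exactly. Their poses are not given: they have to be found in the camera images.
- case: Fixed grey instrument case, 300 x 200 mm; lid 70 mm above the bench, on it a steel seat for the lock, top at 80 mm. Origin: on the bench, straight below the seat's centre; the case spans x -170 to +130, y +-100 mm. The shackle points and slides along its -x. Guides 8 mm high at the seat's corners (y +-30.5 to 35.5 mm) and a rear stop at x = 33.5 mm keep the lock from turning or sliding.
- hasp (a point): Centre of the hasp eye's hole: a fixed steel loop on the case, 5 mm thick along the case's x (x = -38.5 to -33.5 mm), 22 mm wide (y = 9 to 31 mm), top 107 mm above the bench. The lock's short shackle leg (y = +20 mm) passes through it, so the lock cannot be lifted until the shackle is pulled out; then it lifts straight up.
- lock: Loose brass padlock lying on its back, dial upward; body 64 mm (x) x 58 mm (y) x 32 mm high, 0.5 kg with dial and shackle. Origin: centre of the body's underside, z up; its axes are parallel to the case's. Its sides (+-y faces) are free to be gripped from above, over the guides.
- dial (a joint): Angle of the dial about the vertical, rad, growing counter-clockwise seen from above. 0 = pointer towards the shackle (the lock's -x): the notch. Starts at 0.9 to 2.3, so turn it clockwise to 0. Light friction (0.05 to 0.1 N m). Near 0 (within about 0.15 rad) the notch lets the shackle jump out, and the dial then is caught there.
- dial_grip (a point): On the dial's axis, 15 mm above the top of the lock's body, mid-height of the dial's grip bar. The bar runs along this point's x: 13 mm wide, 18 mm high (6 to 24 mm above the body), from +18 to -25 mm; its end at -x with a white line on top is the pointer (last 9 mm only 6 mm wide). Below it is a round skirt, 43 mm across, 6 mm high.
- shackle (a joint): How far the shackle is out, m: 0 to 0.001 locked, jumps by itself to about 0.006 at the notch, fully out at its stop 0.022. Locked, a pull meets a hard stop. After the notch it slides with about 3 N of drag and stays where it is left.
- shackle_bow (a point): Middle of the shackle's straight crossbar: steel bar 8 mm thick along the lock's y, its centre 16 mm above the lock's underside (26 mm above the lid), 80 mm from the lock's origin along -x when locked. Legs 8 mm thick at y = +-20 mm: the loop is 32 mm wide inside and 37 mm free from crossbar to hasp eye when locked. Pull along -x.
- meter: Handheld multimeter, grey, 150 x 75 x 38 mm, lying on the bench; leave it alone. Origin: centre of its underside.
- carton: Small open cardboard box, 120 x 90 x 80 mm; leave it alone. Origin: centre of its underside.
- board: Circuit board on a white base, 100 x 65 x 17 mm; leave it alone. Origin: centre of its underside.
Mind the look-alikes: they are no part of the job. What is shaped like the lock but turquoise is not meant.

How it is judged:
On the way, in this order (a step that is already met when the one before it is completed fails the run):
1. the dial is at its notch and the shackle has jumped out, with the lock in its seat (value of joint shackle above 0.004 m and value of joint dial below 0.25 rad and z of lock in the frame of case below 0.09 m), for 0.1 s.
2. the shackle is pulled fully out while the lock is still in its seat (value of joint shackle above 0.0185 m and z of lock in the frame of case below 0.09 m), for 0.1 s.
At the end, for the whole second after the job is handed in: The lock is held still in the gripper with its underside at least 92 mm above the seat, within 0.3 rad of level with the dial up, touching nothing of the case, and its shackle is out by more than 17.5 of its 22 mm (value of joint shackle above 0.0175 m and z of lock in the frame of case above 0.172 m and angle between lock's own z axis and vertical below 0.3 rad and linear speed of lock below 0.05 m/s and angular speed of lock below 0.3 rad/s and contact force between the fingers and lock above 2 N and contact force between lock and case below 0.1 N); the arm keeps its last pose, push and grip.
It fails at once if a bystander (meter, carton, board) is moved by more than 20 mm (distance of any of meter, carton, board from where it was at the start of the episode above 0.02 m).
It also fails if it takes over 72 s, if anything falls off the work surface, if the arm or the gripper's body presses on something with over 40 N, if the wrist force passes 120 N, or if a joint passes its speed limit or range.

## Working session

There is one attempt and no reset: what is moved stays moved. The work goes in short steps, Python scripts to look and compute and a tool call to move; the robot and the scene stay as the last step left them, time stands still between calls to the robot, and variables do not carry over. Pictures are saved under pics/ and viewed, and the job is handed in when it is done.

Besides the shell and the picture viewer there is one more tool, called as a command line: name --argument value ..., lists and objects as JSON in quotes. move_arm: Moves the arm, as the interface text tells. Its arguments: {"type":"object","properties":{"increments":{"type":"string"},"force":{"type":"number"}},"required":["increments"]}

```bash
mkdir -p pics; ls
cat > h.py <<'E'
import numpy as np, cv2, pickle
from cell import r
def snap(n,fn):
    im=r.get_image(n); cv2.imwrite('pics/'+fn,im['pixels']); pickle.dump(im,open('pics/'+n+'.pkl','wb')); return im
def K(im):
    f=im['pixels'].shape[0]/2/np.tan(np.radians(im['vfov'])/2)
    return np.array([[f,0,im['cx']],[0,f,im['cy']],[0,0,1]])
def ray(im,uv):
    p=cv2.undistortPoints(np.array([[uv]],float),K(im),np.array(im['dist_coeffs'],float))[0,0]
    R=cv2.Rodrigues(np.array(im['rvec'],float))[0]; t=np.array(im['tvec'],float).ravel()
    return -R.T@t, R.T@np.array([p[0],p[1],1.])
def dep(im,uv):
    c,d=ray(im,uv); u,v=int(round(uv[0])),int(round(uv[1])); return c+d*im['depth'][v,u]
def atz(im,uv,z):
    c,d=ray(im,uv); return c+d*(z-c[2])/d[2]
def proj(im,P):
    return cv2.projectPoints(np.array(P,float).reshape(-1,3),np.array(im['rvec'],float),np.array(im['tvec'],float),K(im),np.array(im['dist_coeffs'],float))[0].reshape(-1,2)
E
python3 - <<'E'
from h import *
for n in ('top','side'):
    im=snap(n,n+'1.png')
    print(n,im['vfov'],ray(im,(256,192)))
    for q in ('lock','dial','dial_grip','shackle_bow','hasp','case','meter','carton','board'):
        for o in r.find_in(n,q)[:3]: print(q,np.round(o['xy'],1),round(o['conf'],2),np.round(dep(im,np.clip(o['xy'],0,[511,383])),3))
print(r.state())
E
```

```text
pics
top 55.57043557005949 (array([ 0.44668738, -0.02031619,  1.21623577]), array([ 0.09205295,  0.01778657, -0.9956239 ]))
lock [308.4 212.5] 0.93 [ 0.485 -0.164  0.06 ]
lock [249.9 255.7] 0.8 [0.351 0.024 0.043]
lock [230.5 192.7] 0.7 [0.548 0.077 0.119]
dial [251.8 258.8] 0.73 [0.343 0.018 0.055]
dial [306.4 212.4] 0.69 [ 0.485 -0.158  0.056]
dial [203.7 265.8] 0.61 [0.321 0.173 0.04 ]
dial_grip [229.8 195. ] 0.67 [0.54  0.078 0.125]
dial_grip [203.  262.6] 0.62 [0.334 0.172 0.062]
dial_grip [307.8 210.1] 0.6 [ 0.492 -0.163  0.058]
shackle_bow [190.2 270.4] 0.66 [0.305 0.222 0.018]
shackle_bow [236.2 247.2] 0.65 [ 0.377  0.071 -0.001]
shackle_bow [210.1 196.2] 0.47 [0.542 0.146 0.072]
hasp [217.4 195.6] 0.77 [0.543 0.121 0.08 ]
hasp [229.1 192.3] 0.45 [0.548 0.079 0.134]
case [221.1 196.5] 0.61 [0.538 0.106 0.109]
meter [384.8 237.5] 0.95 [ 0.399 -0.412  0.036]
board [134.7 179.3] 0.87 [0.61  0.411 0.015]
side 48.24625302301622 (array([ 0.47462104, -0.98179393,  0.75030578]), array([ 0.07578305,  0.8216139 , -0.56502758]))
lock [313.6 185.4] 0.89 [0.748 0.084 0.035]
lock [171.8 20
[... 704 characters left out ...]
 'joint_pos': array([ 1.14678931,  0.3331744 ,  0.03988492,  1.46542192, -0.01343499,
        1.34327687, -0.05850908]), 'joint_velocities': array([-9.51466043e-05,  2.16320759e-04,  7.58308419e-04,  2.08866668e-03,
       -7.48765515e-04, -1.28030350e-04, -5.21449599e-04]), 'tau': array([-1.62812739e-03, -6.58321166e+01,  1.36167482e+00, -4.05835140e+01,
        1.64451264e-02,  2.89918898e-03, -8.72223723e-06]), 'tcp_pos': array([ 0.20743065, -0.61598143,  0.23131349]), 'eef_rot': array([-3.14157486e+00, -4.66761208e-05,  3.24773405e-01]), 'ft_force': array([ 0.00681258, -0.52566404,  0.22481575]), 'wrist_torque': array([ 0.02830603,  0.02917838, -0.04147128]), 'width': 1.0031808294521363}
```

Run:
```python
from h import *
t=cv2.imread('pics/top1.png'); s=cv2.imread('pics/side1.png')
cv2.imwrite('pics/top1c.png',cv2.resize(t[130:310,130:370],None,fx=3.3,fy=3.3,interpolation=cv2.INTER_CUBIC))
cv2.imwrite('pics/side1c.png',cv2.resize(s[100:280,130:370],None,fx=3.3,fy=3.3,interpolation=cv2.INTER_CUBIC))
```

```text
(no output)
```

View pics/top1.png

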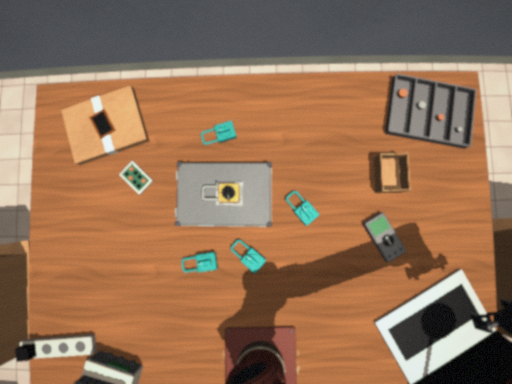

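View pics/side1.png

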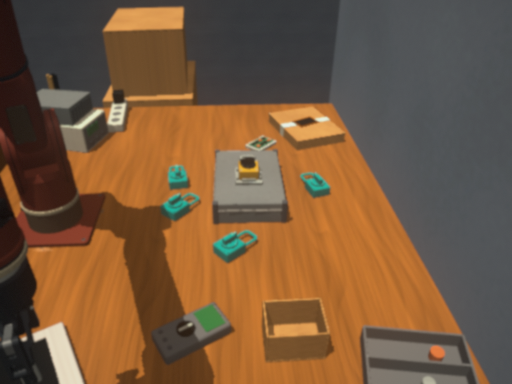

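```bash
sleep 0
```

```text
(no output)
```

View pics/top1c.png

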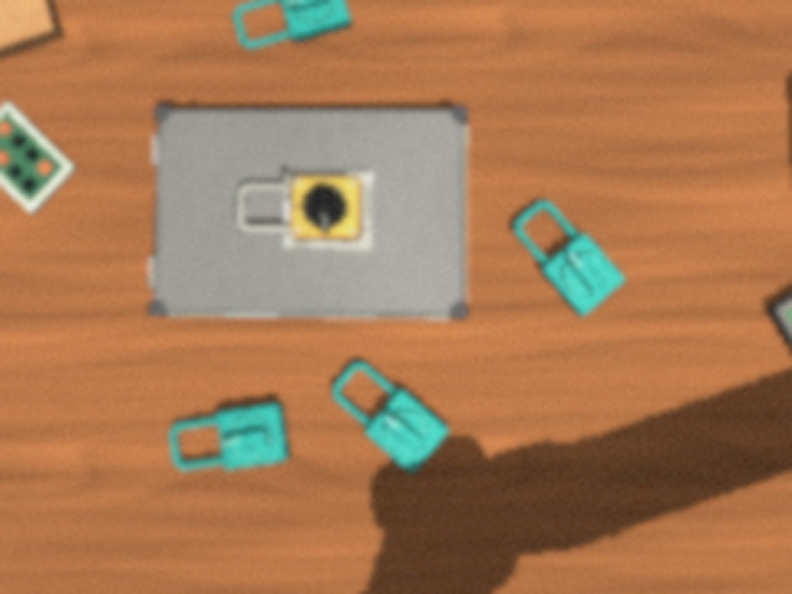

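View pics/side1c.png

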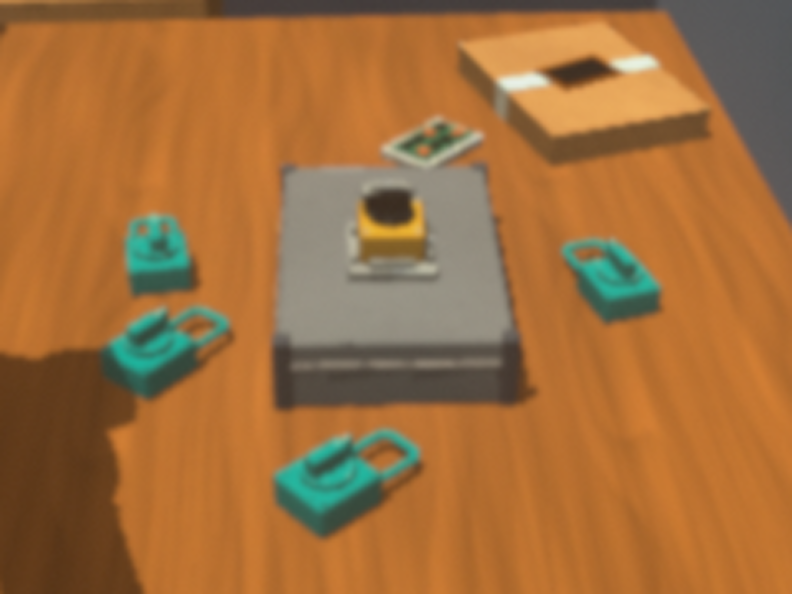

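The lock is the brass one on the case. Its shackle points image-left (world +y), and the dial pointer points roughly image-down (world −x), so it sits at about +90° from the notch. Next I'll measure precisely.

```bash
cat > meas.py <<'E'
from h import *
def cloud(im):
    h,w=im['depth'].shape
    uv=np.stack(np.meshgrid(np.arange(w),np.arange(h)),-1).reshape(-1,1,2).astype(float)
    p=cv2.undistortPoints(uv,K(im),np.array(im['dist_coeffs'],float))[:,0]
    R=cv2.Rodrigues(np.array(im['rvec'],float))[0]; t=np.array(im['tvec'],float).ravel()
    d=im['depth'].reshape(-1,1)
    P=(np.c_[p,np.ones(len(p))]*d-t)@R
    return P.reshape(h,w,3)
E
python3 - <<'E'
from meas import *
for n in ('top','side'):
    im=pickle.load(open(f'pics/{n}.pkl','rb')); P=cloud(im)
    px=im['pixels'].astype(int); hsv=cv2.cvtColor(im['pixels'],cv2.COLOR_BGR2HSV)
    reg=(abs(P[...,0]-.54)<.16)&(abs(P[...,1]-.06)<.22)
    lid=reg&(hsv[...,1]<60)&(abs(P[...,2]-.07)<.012)
    lid=cv2.morphologyEx(lid.astype(np.uint8),cv2.MORPH_OPEN,np.ones((3,3)))>0
    Q=P[lid]; z=np.median(Q[:,2])
    # pixel rays on lid plane
    v,u=np.nonzero(lid); X=np.array([atz(im,(a,b),.07)[:2] for a,b in zip(u,v)],np.float32)
    print(n,'lid z',z,'rect',cv2.minAreaRect(X))
    yel=reg&(hsv[...,0]>15)&(hsv[...,0]<32)&(hsv[...,1]>120)&(P[...,2]>.095)
    v,u=np.nonzero(yel); print('yellow',len(u),u.min(),u.max(),v.min(),v.max(),np.percentile(P[yel][:,2],[5,50,95]))
    ytop=yel&(P[...,2]>.105); v,u=np.nonzero(ytop)
    X=np.array([atz(im,(a,b),.112)[:2] for a,b in zip(u,v)],np.float32); print('body',cv2.minAreaRect(X))
    blk=reg&(px.max(-1)<70)&(P[...,2]>.11); v,u=np.nonzero(blk); print('dial',len(u),u.mean(),v.mean(),np.percentile(P[blk][:,2],[5,50,95]),P[blk].mean(0), [P[blk].min(0),P[blk].max(0)])
im=pickle.load(open('pics/top.pkl','rb'))
t=im['pixels'][170:215,190:255]; cv2.imwrite('pics/t2.png',cv2.resize(t,None,fx=12,fy=12,interpolation=cv2.INTER_NEAREST))
im=pickle.load(open('pics/side.pkl','rb'))
t=im['pixels'][145:195,220:280]; cv2.imwrite('pics/s2.png',cv2.resize(t,None,fx=12,fy=12,interpolation=cv2.INTER_NEAREST))
E
```

```text
top lid z 0.07043181606403628 rect ((0.5505856275558472, 0.10619573295116425), (0.302793025970459, 0.19873657822608948), 87.91212463378906)
yellow 201 111 403 108 201 [0.10864274 0.11284447 0.137748  ]
body ((0.6224865913391113, 0.02362951636314392), (0.9316745400428772, 0.2286098599433899), 77.65457916259766)
dial 112 282.9375 228.70535714285714 [0.11593239 0.13629872 1.21623577] [0.51729587 0.05039541 0.47712115] [array([ 0.44668738, -0.02031619,  0.11370568]), array([0.56366537, 0.09945735, 1.21623577])]
side lid z 0.06985162737988196 rect ((0.5482156872749329, 0.09248586744070053), (0.3087191879749298, 0.19499926269054413), 88.45061492919922)
yellow 238 238 258 161 176 [0.09695259 0.11109215 0.12103521]
body ((0.5473896861076355, 0.0754234790802002), (0.06693883240222931, 0.0575588159263134), 86.94473266601562)
dial 76 247.6184210526316 162.21052631578948 [0.11753044 0.12603908 0.13497809] [0.54651418 0.07778723 0.12616567] [array([0.53037305, 0.06796853, 0.11582343]), array([0.56214145, 0.08412317, 0.13729814])]
```

View pics/t2.png

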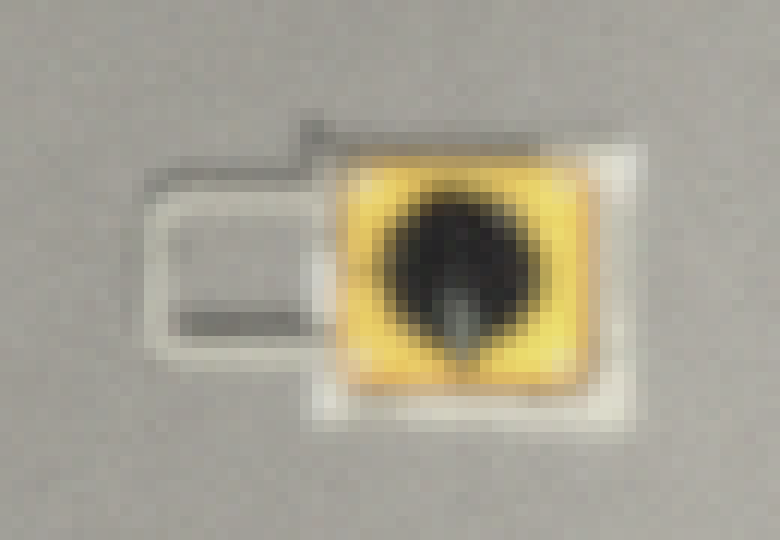

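View pics/s2.png

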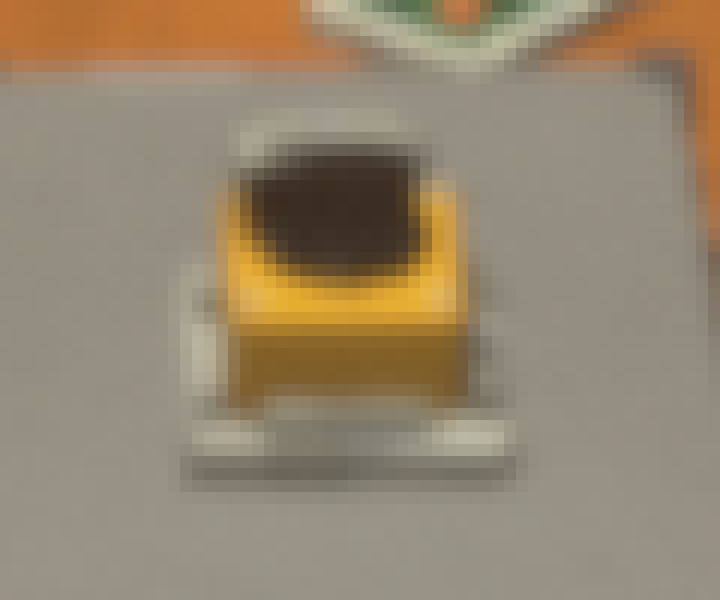

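Run:
```python
from meas import *
for n in ('top','side'):
    im=pickle.load(open(f'pics/{n}.pkl','rb')); P=cloud(im)
    px=im['pixels'].astype(int); hsv=cv2.cvtColor(im['pixels'],cv2.COLOR_BGR2HSV)
    U,V=np.meshgrid(np.arange(512),np.arange(384))
    reg=(U>210)&(U<275)&(V>140)&(V<215)
    yel=reg&(hsv[...,0]>12)&(hsv[...,0]<34)&(hsv[...,1]>90)
    blk=reg&(px.max(-1)<(75))&(P[...,2]>.108)
    if n=='top':
        m=((yel|blk)).astype(np.uint8)
        c=max(cv2.findContours(m,0,1)[0],key=cv2.contourArea)[:,0]
        X=np.array([atz(im,p,.112)[:2] for p in c],np.float32); print('body top rect',cv2.minAreaRect(X), 'pix edge adds ~2mm')
    v,u=np.nonzero(blk); print(n,'dial px',len(u),u.mean(),v.mean(),atz(im,(u.mean(),v.mean()),.118), atz(im,(u.mean(),v.mean()),.127))
    # shackle crossbar left & lid
    for q in ('shackle_bow','hasp','dial_grip'):
        pass
# white line
im=pickle.load(open('pics/top.pkl','rb'))
print(im['pixels'][183:203,222:236].max(-1))
```

```text
body top rect ((0.5492494106292725, 0.08491359651088715), (0.06158844381570816, 0.05816974863409996), 88.66744995117188) pix edge adds ~2mm
top dial px 84 227.89285714285714 191.61904761904762 [0.55129278 0.08457368 0.118     ] [0.55043554 0.08371411 0.127     ]
side dial px 93 247.9247311827957 162.06451612903226 [0.54838891 0.09245837 0.118     ] [0.54733893 0.07716787 0.127     ]
[[178 177 176 178 176 176 174 173 178 176 178 178 185 192]
 [222 219 212 206 198 193 196 203 210 216 219 219 222 222]
 [231 228 217 187 164 156 164 180 194 212 225 231 232 233]
 [232 216 178 135 102  94 103 118 136 168 201 223 232 237]
 [219 179 126  83  57  56  51  64  82 113 155 198 227 234]
 [185 129  82  51  41  43  44  40  55  79 107 160 210 231]
 [143  85  59  43  40  42  49  43  40  57  73 125 188 227]
 [123  74  48  39  39  44  41  39  44  42  52  93 154 210]
 [115  67  48  37  37  43  45  39  39  46  50  71 125 193]
 [103  58  42  41  42  50  49  46  44  45  51  62 118 185]
 [109  65  47  40  48  54  54  49  47  43  51  66 119 183]
 [132  72  48  45  55  74  71  60  43  45  44  74 129 192]
 [156  96  59  45  66  86  96  72  51  47  61 102 157 209]
 [188 135  95  64  65  94 109  91  63  59  88 142 201 229]
 [219 185 146 102  79  97 116  97  85 110 145 188 222 234]
 [232 222 194 157 123 117 118 115 136 170 200 223 232 235]
 [236 233 226 211 183 153 141 150 189 219 229 234 236 235]
 [233 232 233 229 220 192 175 180 215 229 232 235 235 234]
 [220 222 224 225 220 207 192 199 211 220 221 223 221 223]
 [194 199 204 204 204 198 190 191 195 197 199 195 190 193]]
```

```bash
cat > go.py <<'E'
import sys
from h import *
from scipy.spatial.transform import Rotation as Ro
def inc(p,yaw,w=8.5):
    s=r.state(); R0=Ro.from_euler('xyz',s['eef_rot']); Rt=Ro.from_euler('xyz',[np.pi,0,np.radians(yaw)])
    dp=R0.inv().apply(np.array(p)-s['tcp_pos'])*100; rv=np.degrees((R0.inv()*Rt).as_rotvec())
    print('t',round(s['t'],2),'tcp',np.round(s['tcp_pos'],4),'rpy',np.round(np.degrees(s['eef_rot']),2),'F',np.round(s['ft_force'],1),'w',round(s['width'],3),'q',np.round(s['joint_pos'],2))
    print(' '.join('%.2f'%v for v in [*dp,*rv]))
if __name__=='__main__':
    a=list(map(float,sys.argv[1:])); inc(a[:3],a[3])
E
python3 go.py 0.55 0.085 0.26 170
python3 - <<'E'
from meas import *
im=pickle.load(open('pics/top.pkl','rb'))
a=atz(im,(228.2,200.),.136);b=atz(im,(227.5,194.),.136)
print(a,b,np.degrees(np.arctan2(a[1]-.085,a[0]-.5495)),np.degrees(np.arctan2(a[1]-b[1],a[0]-b[0])))
# overlay
th=np.radians(-91.6); o=np.array([.5495,.0855])
def W(x,y,z): 
    return [o[0]+np.cos(th)*x-np.sin(th)*y,o[1]+np.sin(th)*x+np.cos(th)*y,z]
for n,(x0,x1,y0,y1) in {'top':(165,285,150,238),'side':(200,300,140,230)}.items():
    im=pickle.load(open(f'pics/{n}.pkl','rb')); S=6
    t=cv2.resize(im['pixels'][y0:y1,x0:x1],None,fx=S,fy=S,interpolation=cv2.INTER_CUBIC)
    def poly(L,c):
        q=((proj(im,L)-[x0,y0]+.5)*S).astype(np.int32); cv2.polylines(t,[q],True,c,1)
    def rect(a,b,c,d,z,col): poly([W(a,c,z),W(b,c,z),W(b,d,z),W(a,d,z)],col)
    rect(-.17,.13,-.1,.1,.07,(255,0,0)); rect(-.032,.032,-.029,.029,.112,(0,0,255)); rect(-.084,-.076,-.024,.024,.096,(0,255,0))
    poly([W(.0215*np.cos(k),.0215*np.sin(k),.118) for k in np.linspace(0,6.28,30)],(255,0,255))
    cv2.imwrite(f'pics/ov_{n}.png',t)
E
```

```text
t 1.0 tcp [ 0.2074 -0.616   0.2313] rpy [-180.     -0.     18.61] F [ 0.  -0.5  0.2] w 1.003 q [ 1.15  0.33  0.04  1.47 -0.01  1.34 -0.06]
54.83 -55.50 -2.87 0.00 -0.00 -151.39
[0.52448682 0.08227163 0.136     ] [0.5424707  0.08412441 0.136     ] -173.77495108248647 -174.11788666908714
```

View pics/ov_top.png

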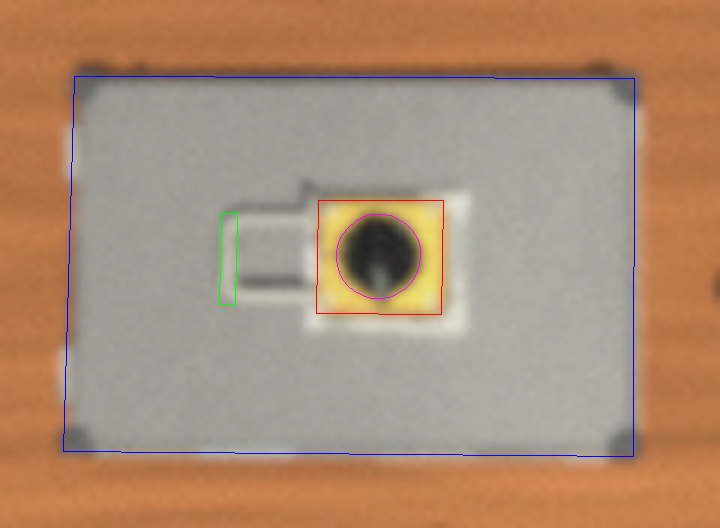

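View pics/ov_side.png

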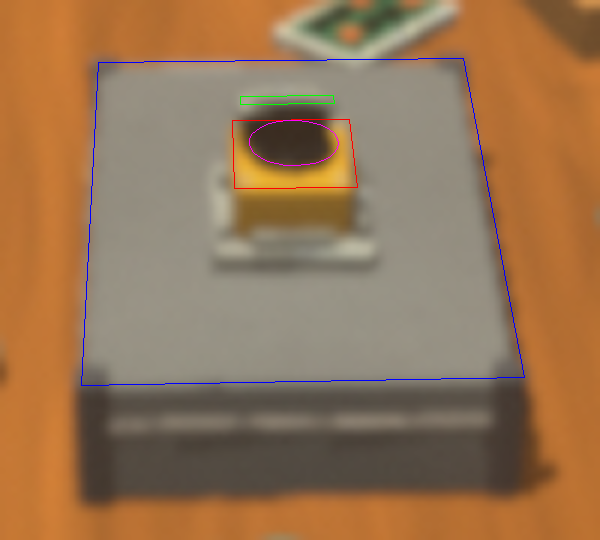

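The model overlay fits both views: lid corners, body and crossbar. That gives case yaw ≈ −91°, dial axis at about (0.5495, 0.0855) and pointer heading ≈ 186°. Moving to hover over the dial.

move_arm --increments "27 -28 -2.9 0 0 -80 8.5;54.8 -55.5 -2.9 0 0 -166 8.5;54.8 -55.5 -2.9 0 0 -166 8.5;54.8 -55.5 -2.9 0 0 -166 8.5;54.8 -55.5 -2.9 0 0 -166 8.5"

```text
t: 1.5
tcp_pos: [0.3172, -0.3896, 0.2422]
eef_rot: [3.141, 0.0, 1.081]
ft_force: [1.0, -0.8, -0.2]
width: 0.999
```

```bash
python3 go.py 0.5495 0.0855 0.26 186
```

```text
t 1.5 tcp [ 0.3172 -0.3896  0.2422] rpy [1.7997e+02 3.0000e-02 6.1930e+01] F [ 1.  -0.8 -0.2] w 0.999 q [ 0.98  0.04 -0.18  1.79  0.01  1.31  0.3 ]
52.85 -1.86 -1.80 -0.01 0.05 -124.07
```

move_arm --increments "52.8 -1.9 -1.8 0 0 -124 8.5;52.8 -1.9 -1.8 0 0 -124 8.5;52.8 -1.9 -1.8 0 0 -124 8.5;52.8 -1.9 -1.8 0 0 -124 8.5;52.8 -1.9 -1.8 0 0 -124 8.5"

```text
t: 2.0
tcp_pos: [0.4281, -0.1657, 0.2509]
eef_rot: [3.141, 0.001, 1.831]
ft_force: [1.3, -0.3, -0.1]
width: 0.996
```

```bash
python3 go.py 0.5495 0.0855 0.26 186
```

```text
t 2.0 tcp [ 0.4281 -0.1657  0.2509] rpy [1.7997e+02 6.0000e-02 1.0489e+02] F [ 1.3 -0.3 -0.1] w 0.996 q [ 0.73 -0.05 -0.44  1.86 -0.02  1.33  0.56]
21.15 18.19 -0.92 -0.01 0.07 -81.11
```

move_arm --increments "21.1 18.2 -0.9 0 0 -81 5;21.1 18.2 -0.9 0 0 -81 5;21.1 18.2 -0.9 0 0 -81 5;21.1 18.2 -0.9 0 0 -81 5;21.1 18.2 -0.9 0 0 -81 4"

```text
t: 2.5
tcp_pos: [0.5386, 0.0584, 0.2591]
eef_rot: [3.141, 0.001, 2.58]
ft_force: [1.6, -0.5, -1.3]
width: 0.472
```

```bash
python3 go.py 0.5495 0.0855 0.26 186
```

```text
t 2.5 tcp [0.5386 0.0584 0.2591] rpy [1.7998e+02 6.0000e-02 1.4784e+02] F [ 1.6 -0.5 -1.3] w 0.472 q [ 0.44  0.16 -0.7   1.66  0.1   1.36  0.74]
0.52 2.87 -0.09 -0.00 0.06 -38.16
```

move_arm --increments "0.5 2.9 0 0 0 -38 4;0.5 2.9 0 0 0 -38 4;0.5 2.9 0 0 0 -38 4;0.5 2.9 0 0 0 -38 4;0.5 2.9 0 0 0 -38 4"

```text
t: 3.0
tcp_pos: [0.5494, 0.0838, 0.2585]
eef_rot: [3.142, -0.0, -3.039]
ft_force: [0.3, -0.4, 0.0]
width: 0.467
```

```bash
python3 go.py 0.5495 0.0855 0.160 186
python3 - <<'E'
from h import *
im=snap('top','top2.png'); cv2.imwrite('pics/top2c.png',cv2.resize(im['pixels'][130:260,160:340],None,fx=4,fy=4,interpolation=2))
im=snap('side','side2.png'); cv2.imwrite('pics/side2c.png',cv2.resize(im['pixels'][80:230,160:340],None,fx=4,fy=4,interpolation=2))
E
```

```text
t 3.0 tcp [0.5494 0.0838 0.2585] rpy [ 180.     -0.   -174.14] F [ 0.3 -0.4  0. ] w 0.467 q [ 0.46  0.21 -0.78  1.63  0.15  1.37  1.33]
-0.03 0.17 9.85 0.00 -0.00 -0.14
```

View pics/side2c.png

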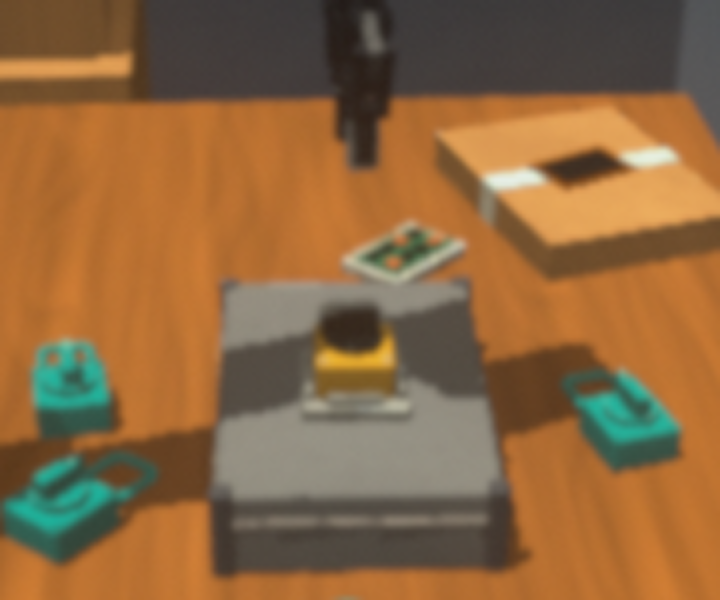

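move_arm --increments "0 0.2 5 0 0 0 4;0 0.2 9.8 0 0 0 4;0 0.2 9.8 0 0 0 4"

```text
t: 3.4
tcp_pos: [0.5455, 0.0845, 0.1551]
eef_rot: [-3.142, -0.009, -3.047]
ft_force: [-0.8, -0.1, 0.0]
width: 0.47
```

```bash
python3 go.py 0.5495 0.0855 0.122 186
python3 - <<'E'
from h import *
im=pickle.load(open('pics/side.pkl','rb')); print(proj(im,[[.5494,.0838,.2585],[.5494,.0838+.02,.2585],[.5494,.0838-.02,.2585]]))
im=snap('side','side3.png'); cv2.imwrite('pics/side3c.png',cv2.resize(im['pixels'][110:210,200:300],None,fx=6,fy=6,interpolation=2))
im=snap('top','top3.png')
E
```

```text
t 3.4 tcp [0.5455 0.0845 0.1551] rpy [-180.     -0.54 -174.6 ] F [-0.8 -0.1  0. ] w 0.47 q [ 0.43  0.28 -0.77  1.76  0.21  1.19  1.26]
-0.44 0.06 3.31 -0.00 -0.54 -0.60
[[248.8232939  118.93198172]
 [248.33880234 115.86378916]
 [249.32197244 122.0903427 ]]
```

View pics/side3c.png

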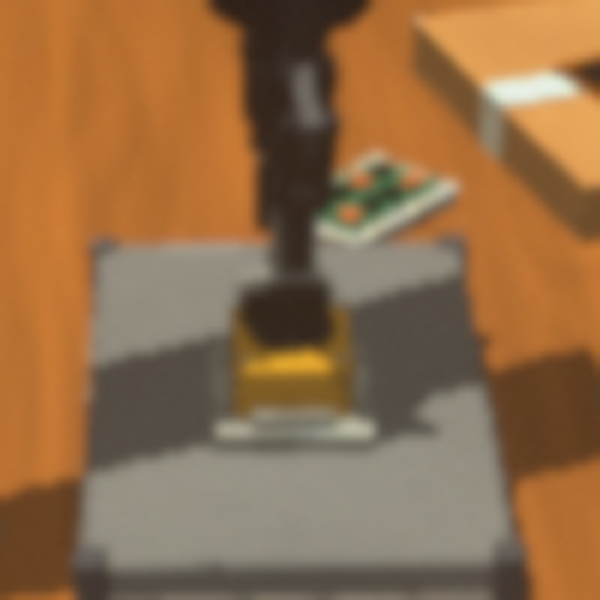

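```bash
python3 go.py 0.5495 0.0855 0.122 186
```

```text
t 3.5 tcp [0.5491 0.0859 0.1614] rpy [ 1.7998e+02 -5.0000e-02 -1.7454e+02] F [ 1.  -0.3  0.9] w 0.468 q [ 0.43  0.28 -0.77  1.75  0.21  1.19  1.27]
-0.04 -0.04 3.94 0.02 -0.05 -0.54
```

move_arm --increments "0 0 2 0 0 0 4;0 0 3.2 0 0 0 4;0 0 3.9 0 0 0 4;0 0 3.9 0 0 0 4;0 0 3.9 0 0 0 4"

```text
t: 4.0
tcp_pos: [0.5496, 0.0859, 0.1225]
eef_rot: [3.142, 0.001, -3.045]
ft_force: [-0.7, -0.3, -0.0]
width: 0.467
```

```bash
python3 go.py 0.5495 0.0855 0.122 186;python3 - <<'E'
from h import *
im=snap('top','top4.png'); cv2.imwrite('pics/top4c.png',cv2.resize(im['pixels'][150:240,170:290],None,fx=6,fy=6,interpolation=2))
im=snap('side','side4.png'); cv2.imwrite('pics/side4c.png',cv2.resize(im['pixels'][110:210,200:300],None,fx=6,fy=6,interpolation=2))
E
```

```text
t 4.0 tcp [0.5496 0.0859 0.1225] rpy [ 1.8000e+02  6.0000e-02 -1.7448e+02] F [-0.7 -0.3 -0. ] w 0.467 q [ 0.41  0.32 -0.76  1.8   0.24  1.12  1.24]
0.02 -0.04 0.05 0.00 0.06 -0.48
```

View pics/side4c.png

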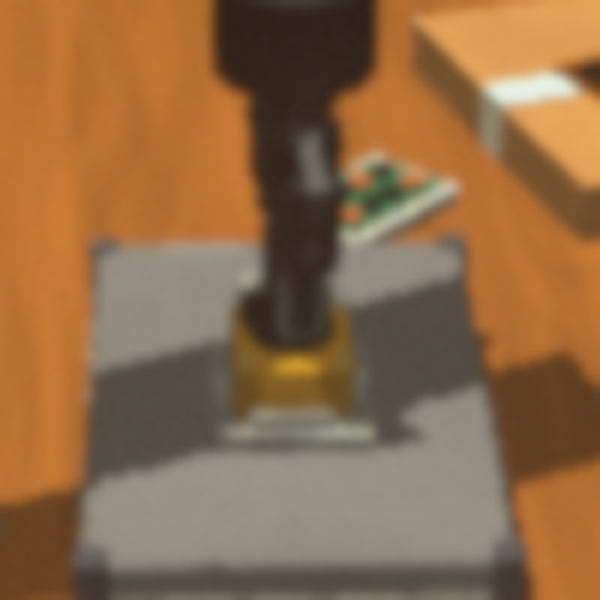

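View pics/top4c.png

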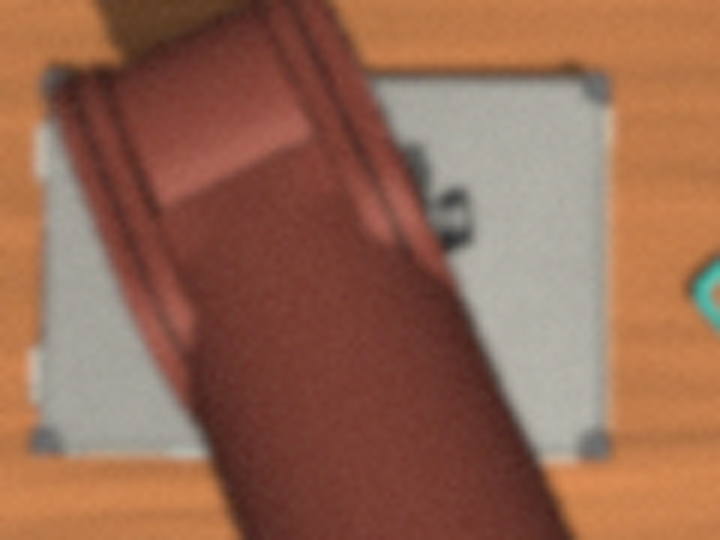

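The fingers straddle the bar in the side view (near finger at about (250,165)) without touching anything. Closing on the bar.

move_arm --increments "0 0 0 0 0 0 1;0 0 0 0 0 0 0.8;0 0 0 0 0 0 0.8;0 0 0 0 0 0 0.8;0 0 0 0 0 0 0.8" --force 25

```text
t: 4.6
tcp_pos: [0.5494, 0.0855, 0.1219]
eef_rot: [-3.141, 0.0, -3.045]
ft_force: [-1.1, -2.6, 5.6]
width: 0.141
```

```bash
python3 go.py 0.5495 0.0855 0.122 89;python3 - <<'E'
from h import *
print(r.state()['wrist_torque'])
im=snap('side','side5.png'); cv2.imwrite('pics/side5c.png',cv2.resize(im['pixels'][110:210,200:300],None,fx=6,fy=6,interpolation=2))
E
```

```text
t 4.6 tcp [0.5494 0.0855 0.1219] rpy [-1.7998e+02  2.0000e-02 -1.7449e+02] F [-1.1 -2.6  5.6] w 0.141 q [ 0.41  0.32 -0.76  1.8   0.24  1.12  1.24]
-0.01 -0.00 -0.01 0.00 0.03 96.51
[-0.36097779  0.21682401 -0.0192241 ]
```

View pics/side5c.png

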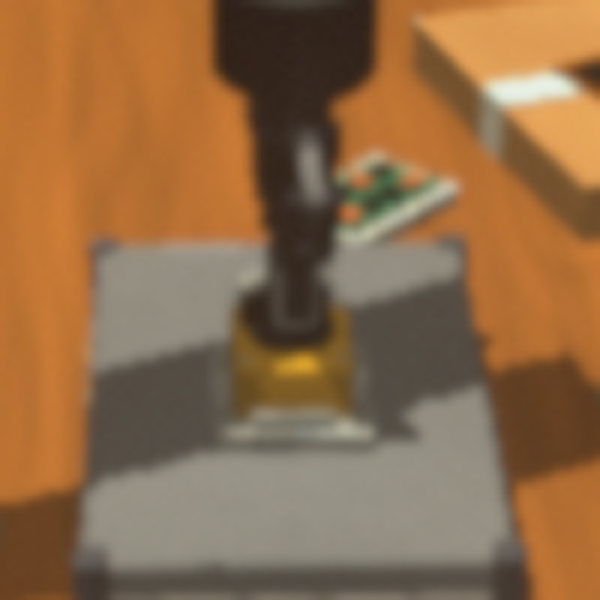

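move_arm --increments "0 0 -0.1 0 0 7 0.8;0 0 -0.1 0 0 15 0.8;0 0 -0.1 0 0 23 0.8;0 0 -0.1 0 0 31 0.8;0 0 -0.1 0 0 39 0.8" --force 35

```text
t: 5.15
tcp_pos: [0.5488, 0.0855, 0.1221]
eef_rot: [-3.141, -0.0, 2.552]
ft_force: [-0.3, -1.7, -0.3]
width: 0.14
```

```bash
python3 go.py 0.5495 0.0855 0.123 89;python3 - <<'E'
from h import *
print(r.state()['wrist_torque'])
E
```

```text
t 5.15 tcp [0.5488 0.0855 0.1221] rpy [-1.7996e+02 -2.0000e-02  1.4620e+02] F [-0.3 -1.7 -0.3] w 0.14 q [ 0.33  0.3  -0.65  1.8   0.2   1.11  0.59]
-0.06 0.03 -0.09 -0.04 -0.01 57.20
[-0.33580859 -0.00334132  0.05408485]
```

move_arm --increments "0 0 0 0 0 8 0.8;0 0 0 0 0 16 0.8;0 0 0 0 0 24 0.8;0 0 0 0 0 32 0.8;0 0 0 0 0 40 0.8"

```text
t: 5.65
tcp_pos: [0.5487, 0.0852, 0.1221]
eef_rot: [-3.14, 0.0, 1.853]
ft_force: [-1.4, -2.3, 0.3]
width: 0.137
```

```bash
python3 go.py 0.5495 0.0855 0.123 89;python3 - <<'E'
from h import *
print(r.state()['wrist_torque'])
im=snap('side','side6.png'); cv2.imwrite('pics/side6c.png',cv2.resize(im['pixels'][110:210,200:300],None,fx=6,fy=6,interpolation=2))
E
```

```text
t 5.65 tcp [0.5487 0.0852 0.1221] rpy [-1.7993e+02  2.0000e-02  1.0618e+02] F [-1.4 -2.3  0.3] w 0.137 q [ 0.24  0.28 -0.55  1.81  0.16  1.1  -0.08]
0.00 0.09 -0.09 -0.07 0.03 17.18
[-0.51767994  0.20301153  0.09473547]
```

View pics/side6c.png

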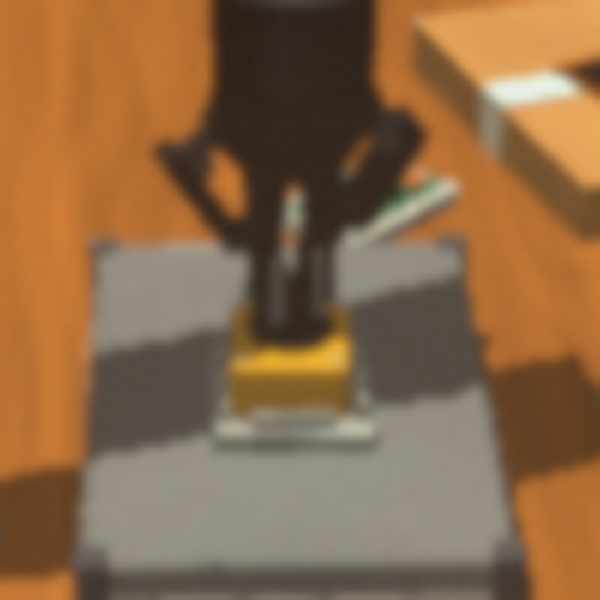

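Now the last part, more slowly.

move_arm --increments "0 0 0 0 0 5 0.8;0 0 0 0 0 9 0.8;0 0 0 0 0 12 0.8;0 0 0 0 0 15 0.8;0 0 0 0 0 17 0.8"

```text
t: 6.2
tcp_pos: [0.5486, 0.0852, 0.122]
eef_rot: [-3.14, 0.001, 1.563]
ft_force: [-2.1, -2.4, 1.1]
width: 0.143
```

```bash
python3 go.py 0.5495 0.0855 0.123 89;python3 - <<'E'
from h import *
print(r.state()['wrist_torque'])
im=snap('top','top7.png'); cv2.imwrite('pics/top7c.png',cv2.resize(im['pixels'][150:240,170:290],None,fx=6,fy=6,interpolation=2))
im=snap('side','side7.png'); cv2.imwrite('pics/side7c.png',cv2.resize(im['pixels'][110:210,200:300],None,fx=6,fy=6,interpolation=2))
E
```

```text
t 6.2 tcp [0.5486 0.0852 0.122 ] rpy [-1.7992e+02  5.0000e-02  8.9570e+01] F [-2.1 -2.4  1.1] w 0.143 q [ 0.21  0.27 -0.51  1.81  0.15  1.1  -0.36]
0.03 0.09 -0.10 -0.08 0.05 0.57
[-0.65024303  0.31861382 -0.00206923]
```

View pics/side7c.png

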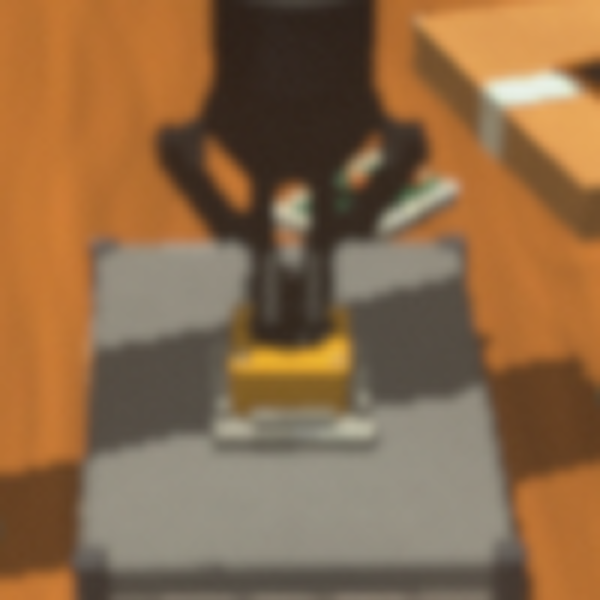

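View pics/top7c.png

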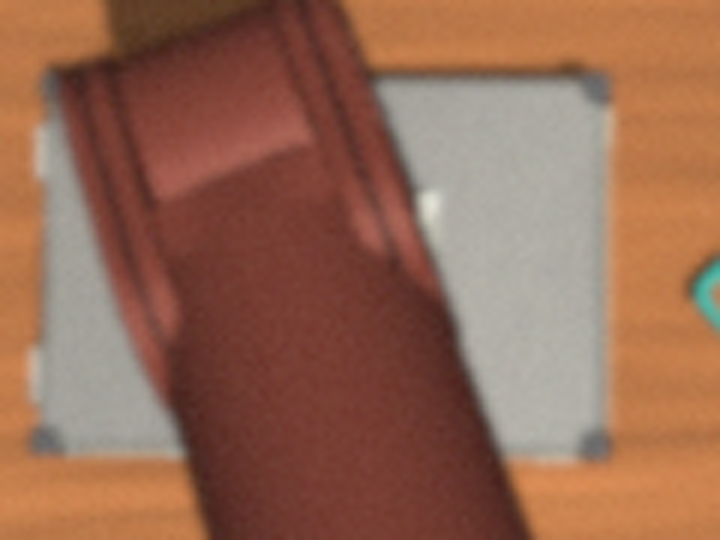

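move_arm --increments "0 0 0 0 0 2 0.8;0 0 0 0 0 4 0.8;0 0 0 0 0 4 0.8"

```text
t: 6.6
tcp_pos: [0.5487, 0.0856, 0.1221]
eef_rot: [-3.141, 0.0, 1.495]
ft_force: [-0.6, -2.2, -2.0]
width: 0.139
```

```bash
python3 go.py 0.5495 0.0855 0.123 89;python3 - <<'E'
from h import *
print(r.state()['wrist_torque'])
E
```

```text
t 6.6 tcp [0.5487 0.0856 0.1221] rpy [-1.7994e+02  2.0000e-02  8.5640e+01] F [-0.6 -2.2 -2. ] w 0.139 q [ 0.2   0.27 -0.5   1.81  0.14  1.1  -0.43]
-0.00 0.08 -0.09 -0.06 0.01 -3.36
[-0.45872863  0.09850485 -0.01862693]
```

move_arm --increments "0 0 0 0 0 3 4;0 0 0 0 0 3 4;0 0 -3 0 0 3 4;0 0 -8 0 0 3 4;0 0 -12 0 0 3 4"

```text
t: 7.1
tcp_pos: [0.5492, 0.0864, 0.2449]
eef_rot: [3.141, -0.001, 1.444]
ft_force: [1.3, -0.5, 0.1]
width: 0.468
```

```bash
python3 go.py 0.545 0.28 0.23 179
```

```text
t 7.1 tcp [0.5492 0.0864 0.2449] rpy [ 1.7995e+02 -5.0000e-02  8.2760e+01] F [ 1.3 -0.5  0.1] w 0.468 q [ 0.21  0.17 -0.5   1.66  0.08  1.33 -0.43]
19.15 -2.86 1.50 0.08 0.00 -96.24
```

move_arm --increments "5 -0.8 1 0 0 -8 4;10 -1.6 1.5 0 0 -16 4;15 -2.4 1.5 0 0 -24 4;19.1 -2.9 1.5 0 0 -32 4;19.1 -2.9 1.5 0 0 -40 4"

```text
t: 7.6
tcp_pos: [0.5425, 0.2872, 0.2278]
eef_rot: [3.14, -0.005, 2.157]
ft_force: [-0.4, -0.4, 0.5]
width: 0.473
```

```bash
python3 - <<'E'
from h import *
im=snap('top','top8.png'); cv2.imwrite('pics/top8c.png',cv2.resize(im['pixels'][150:240,170:290],None,fx=6,fy=6,interpolation=2))
im=snap('side','side8.png'); cv2.imwrite('pics/side8c.png',cv2.resize(im['pixels'][110:210,200:300],None,fx=6,fy=6,interpolation=2))
E
python3 go.py .548 .171 .23 179
```

```text
t 7.7 tcp [0.5446 0.2808 0.2274] rpy [ 1.7999e+02 -7.0000e-02  1.2299e+02] F [-0.1 -1.   0.5] w 0.471 q [-0.    0.34 -0.68  1.54  0.21  1.35 -0.13]
-9.40 -5.70 -0.27 0.04 -0.06 -56.01
```

View pics/side8c.png

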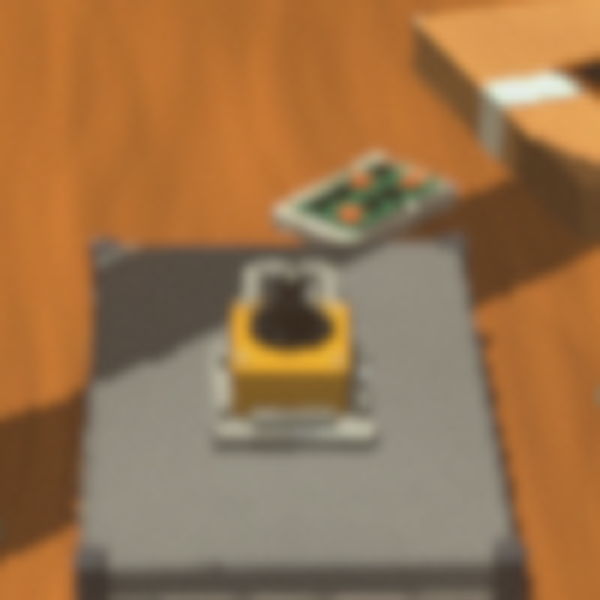

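View pics/top8c.png

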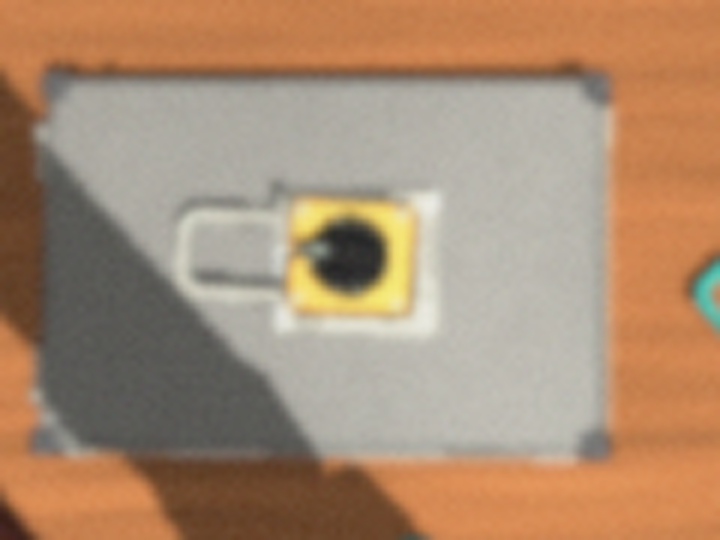

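Run:
```python
from h import *
im=pickle.load(open('pics/top.pkl','rb'))
for f in ('top1','top8'):
    g=cv2.imread(f'pics/{f}.png').astype(float).mean(-1)[189:196,190:222].mean(0); print(f,g.round())
for u in (200.5,201,203): print(u,atz(im,(u,192.5),.096))
```

```text
top1 [157. 157. 157. 156. 155. 156. 155. 155. 156. 155. 149. 151. 174. 176.
 161. 154. 155. 156. 156. 156. 156. 157. 156. 156. 158. 173. 192. 190.
 174. 173. 168. 142.]
top8 [ 92.  98. 109. 120. 130. 143. 156. 163. 170. 186. 199. 185. 168. 163.
 162. 163. 163. 165. 168. 169. 170. 171. 170. 170. 172. 186. 197. 185.
 168. 160. 152. 136.]
200.5 [0.55254617 0.17205876 0.096     ]
201 [0.55251147 0.17049429 0.096     ]
203 [0.55237268 0.16423913 0.096     ]
```

Pointer faces the shackle in the top view (tip at about (221,191)). The crossbar moved from column 202.6 to 200.1, about 7 mm, so the notch has released. Next is the crossbar at about (0.551, 0.172).

move_arm --increments "-3 -2 0 0 0 -8 3.5;-6 -4 0 0 0 -16 3.5;-9.6 -5.4 0 0 0 -24 3.5;-9.6 -5.4 0 0 0 -40 3.5;-9.6 -5.4 0 0 0 -56 3.5"

```text
t: 8.2
tcp_pos: [0.5521, 0.1655, 0.2277]
eef_rot: [-3.141, 0.001, 2.855]
ft_force: [0.2, 0.1, 1.4]
width: 0.41
```

```bash
python3 go.py .551 .172 .15 179
```

```text
t 8.2 tcp [0.5521 0.1655 0.2277] rpy [-1.7996e+02  5.0000e-02  1.6360e+02] F [0.2 0.1 1.4] w 0.41 q [ 0.26  0.27 -0.75  1.62  0.19  1.32  0.77]
0.30 0.59 7.77 -0.05 0.05 -15.40
```

move_arm --increments "0 0 1 0 0 -8 3.5;0.1 0.2 4 0 0 -14 3.5;0.1 0.2 6.5 0 0 -14 3.5;0.1 0.2 6.5 0 0 -14 3.5"

```text
t: 8.6
tcp_pos: [0.5495, 0.1687, 0.1595]
eef_rot: [-3.14, -0.005, 3.097]
ft_force: [-0.7, -0.0, -0.0]
width: 0.407
```

```bash
python3 go.py .551 .172 .081 179;python3 - <<'E'
from h import *
im=snap('side','side9.png'); cv2.imwrite('pics/side9c.png',cv2.resize(im['pixels'][110:210,200:300],None,fx=6,fy=6,interpolation=2))
E
```

```text
t 8.6 tcp [0.5495 0.1687 0.1595] rpy [-179.89   -0.27  177.45] F [-0.7 -0.  -0. ] w 0.407 q [ 0.27  0.33 -0.77  1.71  0.24  1.21  0.96]
-0.18 0.35 7.85 -0.11 -0.27 -1.55
```

View pics/side9c.png

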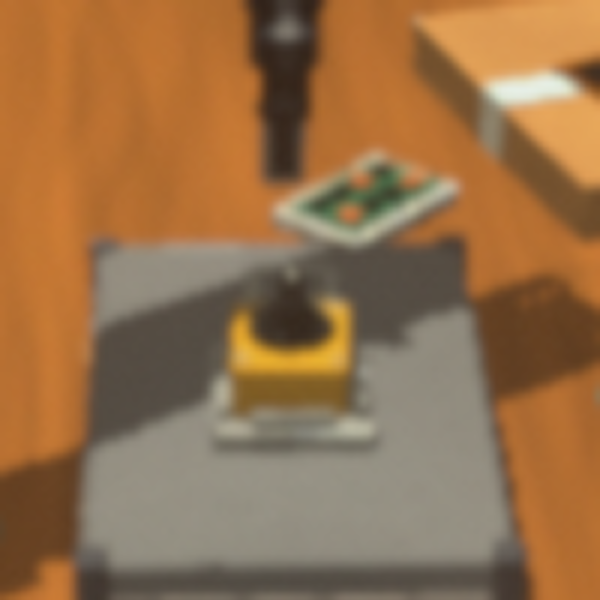

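```bash
python3 go.py .551 .172 .081 179;python3 - <<'E'
from h import *
im=pickle.load(open('pics/side.pkl','rb')); print(proj(im,[[.5495,.151,.1595],[.551,.172,.1]]),dep(im,(247,139)),dep(im,(247,136)))
print(atz(im,(248.5,154),.098))
E
```

```text
t 8.65 tcp [0.5504 0.1695 0.1617] rpy [-1.7994e+02 -1.4000e-01  1.7749e+02] F [ 0.1 -0.1  0.3] w 0.416 q [ 0.27  0.33 -0.77  1.71  0.24  1.21  0.96]
-0.07 0.26 8.07 -0.05 -0.14 -1.51
[[247.10294738 139.98925224]
 [247.05922336 154.02155422]] [0.54853242 0.14119907 0.16788014] [0.54833494 0.13894395 0.17886236]
[0.55569573 0.17544995 0.098     ]
```

Run:
```python
from h import *
s=cv2.imread('pics/side8.png').astype(float).mean(-1)
print('side rows152-160, cols 236-262'); print(s[152:161,236:262].round().astype(int))
t=cv2.imread('pics/top8.png').astype(float).mean(-1)
print('top rows 180-204, cols 202-212 mean', [(i,int(v)) for i,v in zip(range(180,204),t[180:204,203:212].mean(1))])
print([ (i,int(v)) for i,v in zip(range(180,204),t[180:204,199:202].mean(1))])
```

```text
side rows152-160, cols 236-262
[[ 80  80  79  80  80  81  86  90  93  94  92  88  84  84  87  90  90  88
   84  80  79  81  86  94 102 113]
 [ 76  77  77  78  84  95 106 113 118 120 116 108  99  97 106 112 114 113
  104  94  90  93 103 112 122 129]
 [ 76  76  77  81  99 123 132 132 134 136 132 123 115 111 120 129 135 139
  135 123 114 116 123 129 134 137]
 [ 76  76  78  85 114 144 148 132 122 120 116 114 116 110 111 120 131 146
  155 148 137 132 135 137 138 138]
 [ 76  76  78  87 120 150 148 121  98  90  84  87  95  89  87 101 118 140
  158 157 145 139 139 139 138 139]
 [ 76  76  77  89 121 150 146 114  86  74  65  64  67  66  76 101 121 140
  159 159 145 139 138 138 139 139]
 [ 76  77  79  92 125 151 144 112  85  71  61  53  53  57  80 110 128 141
  159 159 143 136 137 138 138 139]
 [ 76  77  86 106 134 150 139 108  82  68  58  51  50  56  78 109 128 142
  159 160 145 136 135 137 138 138]
 [ 76  80  94 120 141 144 128 100  76  63  54  51  51  53  68  92 113 132
  153 161 153 141 135 135 137 138]]
top rows 180-204, cols 202-212 mean [(180, 170), (181, 169), (182, 158), (183, 137), (184, 150), (185, 187), (186, 193), (187, 179), (188, 172), (189, 172), (190, 172), (191, 172), (192, 172), (193, 171), (194, 162), (195, 139), (196, 125), (197, 152), (198, 190), (199, 195), (200, 180), (201, 169), (202, 164), (203, 159)]
[(180, 168), (181, 168), (182, 164), (183, 153), (184, 146), (185, 156), (186, 177), (187, 188), (188, 191), (189, 189), (190, 188), (191, 190), (192, 192), (193, 193), (194, 190), (195, 184), (196, 185), (197, 178), (198, 158), (199, 131), (200, 107), (201, 94), (202, 88), (203, 89)]
```

Run:
```python
from h import *
im=pickle.load(open('pics/side.pkl','rb')); print(atz(im,(248.,157),.097),atz(im,(241.4,157),.097),atz(im,(254.6,157),.097))
im=pickle.load(open('pics/top.pkl','rb')); print(atz(im,(207.,192.2),.097))
```

```text
[0.55305557 0.15864668 0.097     ] [0.53287599 0.15971746 0.097     ] [0.57325052 0.15758203 0.097     ]
[0.55293515 0.15158073 0.097     ]
```

Both views put the bow's middle at x = 0.553, and the leg spacing measures 40.4 mm against the given 40, so I trust it. Descending around the crossbar.

move_arm --increments "-0.25 0.25 2 0 0 -1.5 3.5;-0.25 0.25 4 0 0 -1.5 3.5;-0.25 0.25 6.5 0 0 -1.5 3.5;-0.25 0.25 8 0 0 -1.5 3.5;-0.25 0.25 8 0 0 -1.5 3.5"

```text
t: 9.15
tcp_pos: [0.5531, 0.1728, 0.0818]
eef_rot: [-3.141, -0.002, 3.126]
ft_force: [-0.1, -0.3, 0.1]
width: 0.412
```

```bash
python3 go.py .553 .172 .081 179;python3 - <<'E'
from h import *
im=snap('side','side10.png'); cv2.imwrite('pics/side10c.png',cv2.resize(im['pixels'][110:210,200:300],None,fx=6,fy=6,interpolation=2))
E
```

```text
t 9.15 tcp [0.5531 0.1728 0.0818] rpy [-1.7996e+02 -1.0000e-01  1.7912e+02] F [-0.1 -0.3  0.1] w 0.412 q [ 0.23  0.42 -0.74  1.78  0.32  1.07  0.93]
0.01 -0.08 0.08 -0.04 -0.10 0.12
```

View pics/side10c.png

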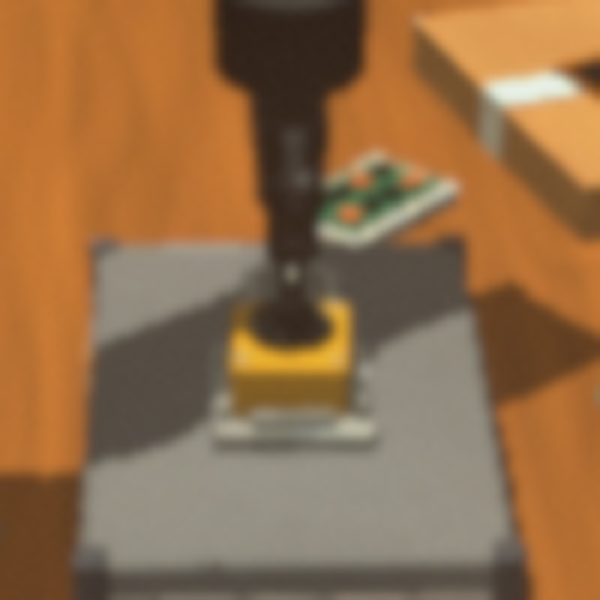

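No contact, and the near finger is inside the loop. Closing on the crossbar.

move_arm --increments "0 0 0 0 0 0 1;0 0 0 0 0 0 0.4;0 0 0 0 0 0 0.4;0 0 0 0 0 0 0.4;0 0 0 0 0 0 0.4" --force 30

```text
t: 9.7
tcp_pos: [0.5537, 0.174, 0.0831]
eef_rot: [3.141, 0.001, 3.128]
ft_force: [-1.8, 1.9, 3.4]
width: 0.078
```

```bash
python3 go.py .553 .189 .081 179
```

```text
t 9.7 tcp [0.5537 0.174  0.0831] rpy [1.7997e+02 5.0000e-02 1.7922e+02] F [-1.8  1.9  3.4] w 0.078 q [ 0.23  0.42 -0.74  1.78  0.32  1.07  0.93]
0.10 1.50 0.21 0.03 0.05 0.22
```

move_arm --increments "0 0.3 0 0 0 0 0.4;0 0.7 0 0 0 0 0.4;0 1.1 0 0 0 0 0.4;0 1.4 0 0 0 0 0.4;0 1.4 0 0 0 0 0.4"

```text
t: 10.2
tcp_pos: [0.5536, 0.1881, 0.0825]
eef_rot: [3.141, -0.0, 3.128]
ft_force: [-0.4, -0.4, 2.6]
width: 0.075
```

```bash
python3 go.py .553 .192 .081 179
```

```text
t 10.2 tcp [0.5536 0.1881 0.0825] rpy [ 1.7999e+02 -1.0000e-02  1.7925e+02] F [-0.4 -0.4  2.6] w 0.075 q [ 0.2   0.43 -0.75  1.76  0.33  1.08  0.9 ]
0.07 0.39 0.15 0.01 -0.01 0.25
```

move_arm --increments "0 0.15 0 0 0 0 0.4;0 0.3 0 0 0 0 0.4;0 0.45 0 0 0 0 0.4;0 0.45 0 0 0 0 0.4"

```text
t: 10.6
tcp_pos: [0.5539, 0.1889, 0.082]
eef_rot: [-3.137, -0.001, 3.125]
ft_force: [-0.4, -10.0, 2.7]
width: 0.076
```

```bash
python3 go.py .553 .192 .081 179
```

```text
t 10.6 tcp [0.5539 0.1889 0.082 ] rpy [-1.7976e+02 -6.0000e-02  1.7908e+02] F [ -0.4 -10.    2.7] w 0.076 q [ 0.2   0.43 -0.74  1.76  0.33  1.08  0.9 ]
0.10 0.31 0.10 -0.24 -0.06 0.08
```

The stop shows as 10 N at 14.9 mm of travel past the jump. Releasing and rising.

move_arm --increments "0 -0.35 0 0 0 0 3.2;0 -0.35 0 0 0 0 3.2;0 -0.35 -1 0 0 0 3.2;0 -0.35 -5 0 0 0 3.2;0 -0.35 -10 0 0 0 3.2"

```text
t: 11.1
tcp_pos: [0.5524, 0.1888, 0.1827]
eef_rot: [3.141, -0.004, 3.129]
ft_force: [1.0, 0.6, 0.2]
width: 0.376
```

```bash
python3 go.py .545 .29 .21 140
```

```text
t 11.1 tcp [0.5524 0.1888 0.1827] rpy [179.99  -0.2  179.28] F [1.  0.6 0.2] w 0.376 q [ 0.24  0.33 -0.78  1.66  0.24  1.26  0.97]
0.87 10.11 -2.73 -0.06 -0.20 39.28
```

move_arm --increments "0.3 5 -2.7 0 0 8 8.5;0.8 10 -2.7 0 0 16 8.5;0.8 10 -2.7 0 0 24 8.5;0.8 10 -2.7 0 0 32 8.5;0.8 10 -2.7 0 0 40 8.5"

```text
t: 11.6
tcp_pos: [0.5465, 0.2904, 0.2104]
eef_rot: [3.14, -0.001, 2.426]
ft_force: [1.1, -0.6, -0.3]
width: 0.998
```

```bash
python3 - <<'E'
from h import *
im=snap('top','top11.png'); cv2.imwrite('pics/top11c.png',cv2.resize(im['pixels'][150:240,170:290],None,fx=6,fy=6,interpolation=2))
g=cv2.imread('pics/top11.png').astype(float).mean(-1)[189:196,186:222].mean(0); print(g.round())
im=snap('side','side11.png'); cv2.imwrite('pics/side11c.png',cv2.resize(im['pixels'][110:210,200:300],None,fx=6,fy=6,interpolation=2))
E
python3 go.py .549 .0855 .2 89
```

```text
[ 87.  88.  88.  89.  92.  96. 103. 113. 139. 173. 184. 173. 166. 168.
 169. 169. 169. 170. 169. 169. 167. 168. 169. 170. 170. 171. 170. 171.
 172. 185. 191. 171. 155. 155. 151. 130.]
t 11.7 tcp [0.5468 0.2896 0.2104] rpy [179.94  -0.   139.16] F [-0.   0.3  0.2] w 0.993 q [-0.01  0.36 -0.69  1.55  0.23  1.32  0.13]
-13.52 -15.30 1.02 0.05 -0.03 50.16
```

View pics/top11c.png

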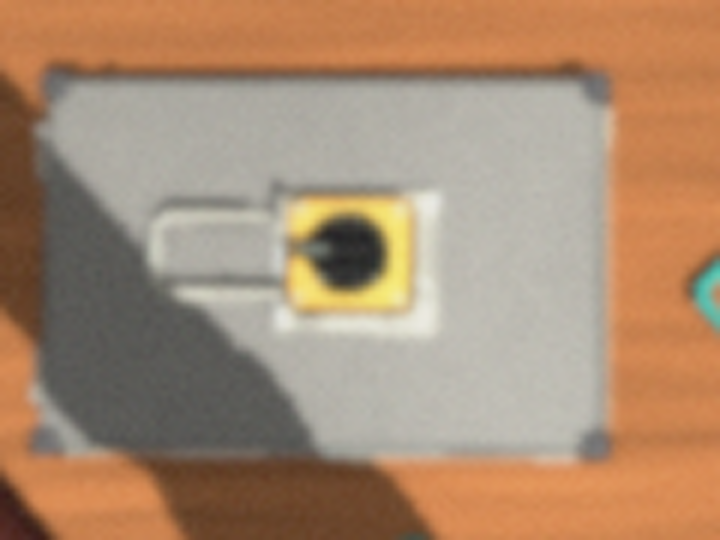

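View pics/side11c.png

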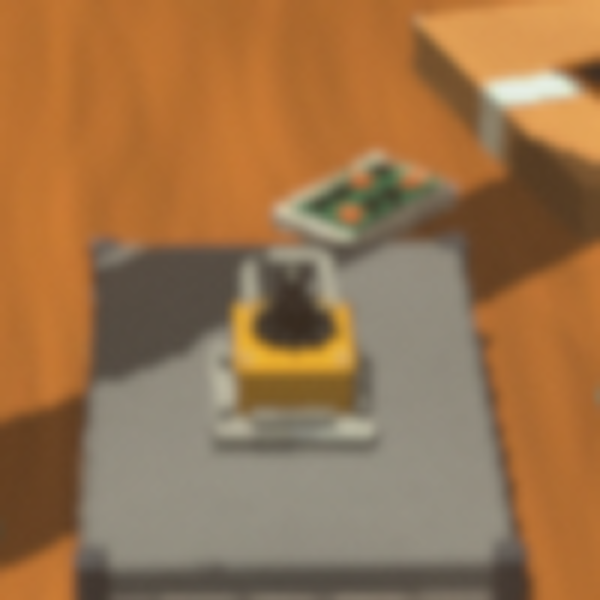

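Run:
```python
from h import *
im=pickle.load(open('pics/top.pkl','rb'))
px=im['pixels'];hsv=cv2.cvtColor(px,cv2.COLOR_BGR2HSV)
m=np.zeros(px.shape[:2],np.uint8); sub=(slice(170,215),slice(210,250))
m[sub]=((hsv[sub][...,1]>90)|(px[sub].max(-1)<100))
m=cv2.morphologyEx(m,cv2.MORPH_OPEN,np.ones((5,5)))
c=max(cv2.findContours(m,0,1)[0],key=cv2.contourArea)[:,0]
print(cv2.minAreaRect(np.array([atz(im,p,.112)[:2] for p in c],np.float32)), c.min(0),c.max(0))
im=pickle.load(open('pics/side.pkl','rb'))
px=im['pixels'];hsv=cv2.cvtColor(px,cv2.COLOR_BGR2HSV)
for v in (169,170,171,172,173): 
    row=np.nonzero(hsv[v,225:270,1]>110)[0]+225; print(v,row.min(),row.max(),[atz(im,(u,v),.105)[:2].round(4) for u in (row.min()-.5,row.max()+.5)])
    print(hsv[v,235:264,1])
```

```text
((0.5523146986961365, 0.08476269990205765), (0.06123150512576103, 0.05828186869621277), 88.77704620361328) [218 182] [238 201]
169 239 259 [array([0.5202, 0.0766]), array([0.5808, 0.0733])]
[ 35  37  47  94 144 159 165 183 197 201 202 201 200 199 201 202 202 201
 200 199 185 164 158 158 128  66  38  35  32]
170 239 259 [array([0.5199, 0.0711]), array([0.5803, 0.0678])]
[ 33  37  50 101 151 163 169 185 198 201 202 203 201 201 202 203 202 202
 202 199 188 170 162 162 135  72  42  36  32]
171 239 259 [array([0.5196, 0.0656]), array([0.5798, 0.0623])]
[ 34  38  44  86 143 174 182 191 197 199 200 200 200 200 199 198 200 198
 198 198 192 182 179 167 127  68  43  35  34]
172 239 258 [array([0.5194, 0.0601]), array([0.5765, 0.057 ])]
[ 35  35  39  64 116 168 186 192 194 192 192 190 191 191 191 191 189 189
 190 190 187 188 180 160 106  60  41  33  34]
173 240 258 [array([0.522 , 0.0546]), array([0.576 , 0.0516])]
[ 33  35  38  51  95 152 179 184 185 181 183 182 184 183 184 182 184 180
 182 180 184 180 177 149  95  55  41  33  32]
```

Shackle is out: crossbar at column 195.9, about 21 mm from locked. The body centre is at about (0.550, 0.086). Moving over the lock to grip its sides.

move_arm --increments "-4 -4.5 0 0 0 8 8.5;-7 -8 0 0 0 16 8.5;-10 -11.5 0 0 0 24 8.5;-13.4 -15.3 0 0 0 32 8.5;-13.4 -15.3 1 0 0 40 8.5"

```text
t: 12.2
tcp_pos: [0.55, 0.0774, 0.201]
eef_rot: [3.139, 0.003, 1.721]
ft_force: [0.1, -1.3, -0.4]
width: 0.996
```

```bash
python3 go.py .5502 .086 .17 89
```

```text
t 12.2 tcp [0.55   0.0774 0.201 ] rpy [179.88   0.19  98.62] F [ 0.1 -1.3 -0.4] w 0.996 q [ 0.24  0.2  -0.52  1.72  0.11  1.25 -0.16]
0.86 0.14 3.09 0.14 0.18 9.62
```

move_arm --increments "0.1 0 0 0 0 5 8.5;0.1 0 1.5 0 0 10 8.5;0.1 0 3 0 0 10 8.5;0.1 0 3 0 0 10 8.5"

```text
t: 12.6
tcp_pos: [0.5471, 0.0862, 0.1675]
eef_rot: [-3.138, 0.0, 1.563]
ft_force: [-1.1, -1.1, 0.2]
width: 0.993
```

```bash
python3 go.py .5502 .086 .088 89
```

```text
t 12.6 tcp [0.5471 0.0862 0.1675] rpy [-1.7981e+02  2.0000e-02  8.9520e+01] F [-1.1 -1.1  0.2] w 0.993 q [ 0.21  0.23 -0.51  1.76  0.12  1.19 -0.34]
-0.01 0.33 7.95 -0.19 0.02 0.52
```

move_arm --increments "0 0 0 0 0 0.5 8.5;0 0 0 0 0 0.5 8.5"

```text
t: 12.8
tcp_pos: [0.5488, 0.0865, 0.1701]
eef_rot: [3.141, -0.0, 1.55]
ft_force: [-0.3, 0.3, 0.5]
width: 0.997
```

```bash
python3 go.py .5502 .086 .088 89
python3 - <<'E'
from h import *
im=snap('side','side12.png'); cv2.imwrite('pics/side12c.png',cv2.resize(im['pixels'][110:210,200:300],None,fx=6,fy=6,interpolation=2))
E
```

```text
t 12.8 tcp [0.5488 0.0865 0.1701] rpy [ 1.7996e+02 -1.0000e-02  8.8810e+01] F [-0.3  0.3  0.5] w 0.997 q [ 0.21  0.22 -0.51  1.76  0.12  1.19 -0.35]
-0.05 0.14 8.21 0.04 -0.01 -0.19
```

View pics/side12c.png

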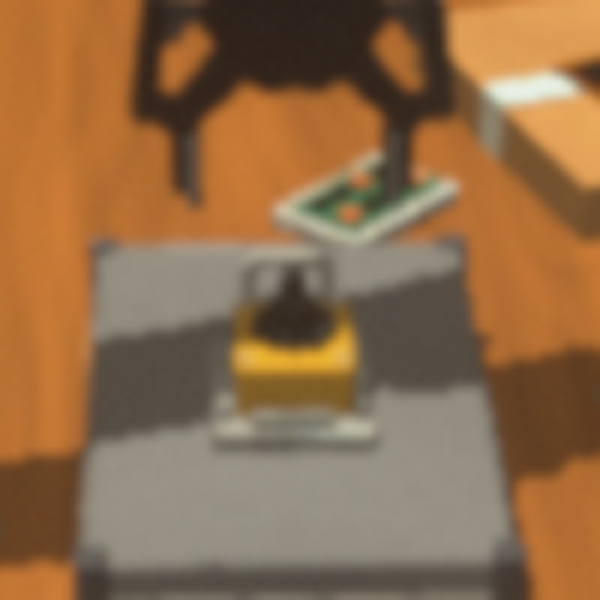

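move_arm --increments "0 0.1 2.5 0 0 0 8.5;0 0.1 5 0 0 0 8.5;0 0.1 7.2 0 0 0 8.5;0 0.1 8.2 0 0 0 8.5;0 0.1 8.2 0 0 0 8.5"

```text
t: 13.35
tcp_pos: [0.5489, 0.0862, 0.0868]
eef_rot: [-3.14, 0.0, 1.549]
ft_force: [0.6, -0.7, 0.3]
width: 0.998
```

```bash
python3 go.py .5502 .086 .088 89
python3 - <<'E'
from h import *
im=snap('side','side13.png'); cv2.imwrite('pics/side13c.png',cv2.resize(im['pixels'][110:210,200:300],None,fx=6,fy=6,interpolation=2))
E
```

```text
t 13.35 tcp [0.5489 0.0862 0.0868] rpy [-179.9     0.     88.75] F [ 0.6 -0.7  0.3] w 0.998 q [ 0.19  0.31 -0.49  1.84  0.17  1.03 -0.39]
-0.01 0.13 -0.12 -0.10 0.00 -0.25
```

View pics/side13c.png

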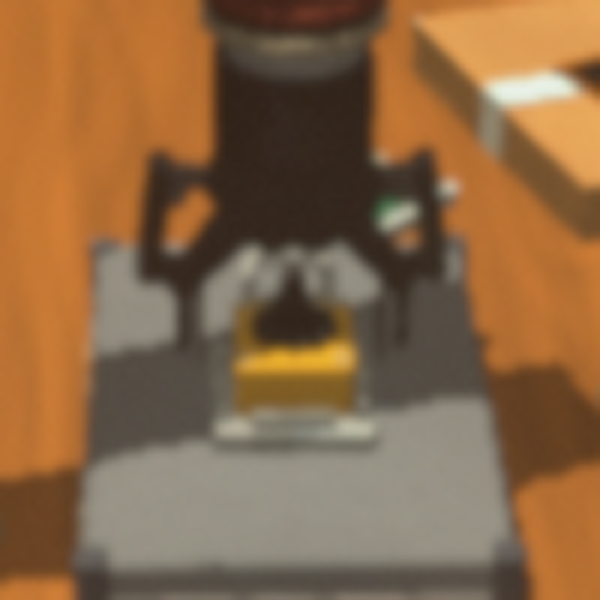

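move_arm --increments "0 0.1 0 0 0 0 6.5;0 0.1 0 0 0 0 5;0 0.1 0 0 0 0 5;0 0.1 0 0 0 0 5;0 0.1 0 0 0 0 5" --force 70

```text
t: 13.9
tcp_pos: [0.5505, 0.0863, 0.089]
eef_rot: [3.141, 0.0, 1.548]
ft_force: [-5.8, -1.1, 7.6]
width: 0.663
```

```bash
python3 go.py .5502 .086 .088 89
python3 - <<'E'
from h import *
print(r.state()['wrist_torque'])
im=snap('side','side14.png'); cv2.imwrite('pics/side14c.png',cv2.resize(im['pixels'][110:210,200:300],None,fx=6,fy=6,interpolation=2))
E
```

```text
t 13.9 tcp [0.5505 0.0863 0.089 ] rpy [1.7997e+02 2.0000e-02 8.8710e+01] F [-5.8 -1.1  7.6] w 0.663 q [ 0.19  0.31 -0.49  1.84  0.17  1.04 -0.39]
-0.03 -0.03 0.10 0.03 0.02 -0.29
[-0.20636688  1.25223303 -0.09541672]
```

View pics/side14c.png

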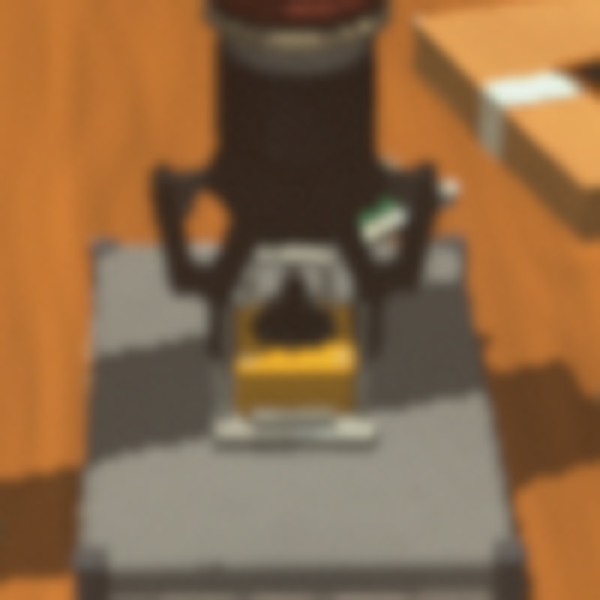

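Gripped at about 57 mm, which matches the 58 mm body. Lifting straight up.

move_arm --increments "0 0 -0.5 0 0 0 5;0 0 -1.5 0 0 0 5;0 0 -3 0 0 0 5;0 0 -4.5 0 0 0 5;0 0 -6 0 0 0 5"

```text
t: 14.45
tcp_pos: [0.5507, 0.0863, 0.1494]
eef_rot: [3.141, -0.0, 1.548]
ft_force: [0.2, -0.1, -5.9]
width: 0.659
```

```bash
python3 go.py .5502 .086 .22 89
```

```text
t 14.45 tcp [0.5507 0.0863 0.1494] rpy [ 1.7995e+02 -1.0000e-02  8.8710e+01] F [ 0.2 -0.1 -5.9] w 0.659 q [ 0.21  0.25 -0.5   1.78  0.13  1.15 -0.36]
-0.03 -0.04 -7.06 0.05 -0.01 -0.29
```

Fz changed by about −5 N, so the lock is on the gripper. Continuing up.

move_arm --increments "0 0 -2 0 0 0 5;0 0 -4 0 0 0 5;0 0 -6 0 0 0 5;0 0 -7.2 0 0 0 5;0 0 -7.2 0 0 0 5"

```text
t: 14.95
tcp_pos: [0.5514, 0.0865, 0.2219]
eef_rot: [3.138, -0.0, 1.548]
ft_force: [0.4, 0.3, -5.4]
width: 0.66
```

move_arm --increments "0 0 0 0 0 0 5;0 0 0 0 0 0 5;0 0 0 0 0 0 5;0 0 0 0 0 0 5;0 0 0 0 0 0 5"

```text
t: 15.45
tcp_pos: [0.5503, 0.0862, 0.2191]
eef_rot: [-3.141, -0.0, 1.548]
ft_force: [-0.1, -0.3, -5.5]
width: 0.665
```

```bash
python3 go.py .5502 .086 .22 89
python3 - <<'E'
from meas import *
im=snap('side','side15.png'); cv2.imwrite('pics/side15c.png',cv2.resize(im['pixels'][60:210,180:330],None,fx=4,fy=4,interpolation=2))
it=snap('top','top15.png'); cv2.imwrite('pics/top15c.png',cv2.resize(it['pixels'][150:240,150:290],None,fx=5,fy=5,interpolation=2))
P=cloud(im); hsv=cv2.cvtColor(im['pixels'],cv2.COLOR_BGR2HSV)
U,V=np.meshgrid(np.arange(512),np.arange(384))
m=(U>225)&(U<275)&(V>90)&(V<190)&(hsv[...,1]>150)&(P[...,1]<.15)&(P[...,1]>0)
print(m.sum(),np.percentile(P[m],[2,50,98],axis=0))
E
```

```text
t 15.45 tcp [0.5503 0.0862 0.2191] rpy [-179.96   -0.     88.71] F [-0.1 -0.3 -5.5] w 0.665 q [ 0.22  0.19 -0.51  1.69  0.1   1.29 -0.34]
-0.02 -0.01 -0.09 -0.04 -0.00 -0.29
469 [[0.49050235 0.05028202 0.21329651]
 [0.54810959 0.06331938 0.24137833]
 [0.60179162 0.0993409  0.29743541]]
```

View pics/side15c.png

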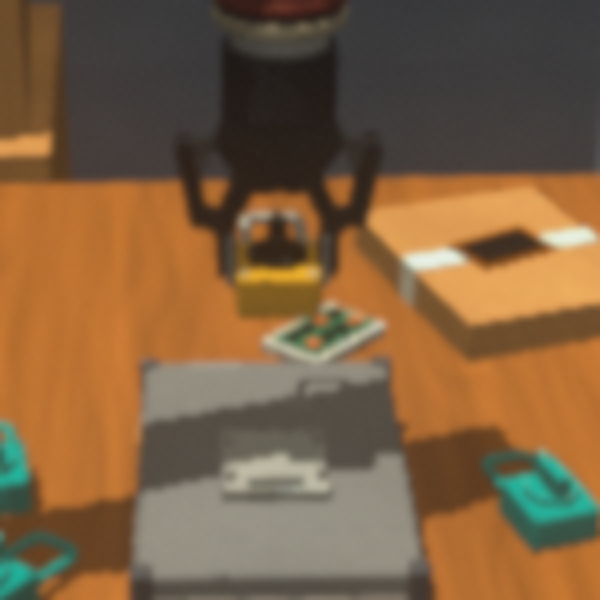

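View pics/top15c.png

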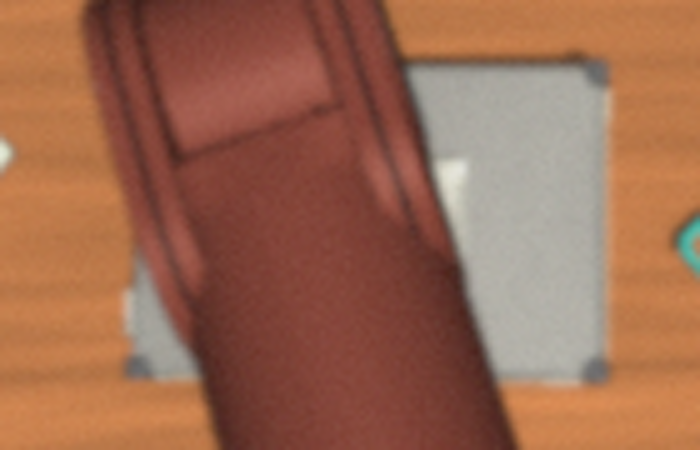

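Run:
```python
from h import *
im=pickle.load(open('pics/side.pkl','rb'))
for o in (0,.006,.022): print(o,proj(im,[[.552,.086+.08+o,.21+.016]]))
print(im['pixels'][106:124,244:252].mean((1,2)).round(), r.state()['joint_velocities'].round(3))
```

```text
0 [[247.7516118  117.24152439]]
0.006 [[247.61922744 116.38277497]]
0.022 [[247.27134861 114.1262575 ]]
[ 39.  53.  79. 101. 110. 114. 123. 123. 102.  78.  70.  70.  68.  60.
  48.  40.  38.  39.] [ 0.001 -0.003 -0.    -0.     0.001  0.    -0.   ]
```

Crossbar peak is at row 112.5. The model predicts 114.1 fully out and 116.4 at the notch, so the shackle is still fully out. Handing in.

```bash
python3 -c "
from cell import r
print(r.close_job()); print(r.state()['tcp_pos'],r.state()['width'])"
```

```text
the job is handed in; nothing more can be done
None
the job is handed in; nothing more can be done
```

I opened the padlock and handed the job in at about 15.5 s, holding the lock up level with the shackle out. No verdict was reported, so the outcome rests on my own checks.

- **Dial:** I turned it about 100° clockwise. The top picture then showed the pointer facing the shackle and the crossbar moved about 7 mm, where about 6 mm was expected.
- **Shackle:** I pulled it until a 10 N stop. The picture showed it about 21 mm out, against 22 mm fully out, with the lock still in its seat.
- **Lift:** I gripped the body by its sides at 70 N and lifted it straight up about 13 cm.

**Last checks:**
- The underside is about 0.21 m above the bench; at least 0.172 m was needed.
- The tool is level to within 0.1° and the arm is still. The wrist carries about 5.5 N, which fits the lock's weight.
- In the side view the lock hangs clear of the case. The crossbar sits 1.6 pixels past the position expected for fully out.
- The final top view was mostly blocked by the arm, so the shackle check after lifting comes from the side view only.
- I did not measure the meter, carton and board again at the end. The arm stayed well above them, and the board looked unmoved in the pictures.

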